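# Find the unlocked cleaner pump and dose the bangle dish

## Task

Of the two identical pump bottles of jewellery cleaner in the rack, one is locked: feel with light presses which cap gives way, without forcing the locked one and without giving a full squirt while the dish is not under it. Slide the small wooden dish with the bead bangle along the bench, never lifting it, until the spout tip of the unlocked bottle is over the middle of the dish, then press that bottle's cap all the way down and let it come back up. Keep the bangle in the dish and do not disturb the bowl, the jar and the hammer.

Things in the scene. Friction and masses are not known exactly. Their poses are not given: they have to be found in the camera images.
- rack: fixed wooden block 45 x 300 x 100 mm (x, y, z), front face at x = 36 mm, holding two identical fixed amber bottles, 64 mm in diameter, axes at x = 0, y = +90 (left) and -90 mm (right). Origin on the bench midway between the axes; x points away from the robot. Which bottle is locked changes from start to start and cannot be seen
- left_cap (a point): centre of the flat top of the left bottle's (+y) black pump cap at rest: a disc 40 mm in diameter, top 190 mm above the bench, with a 10 mm thick spout that reaches 80 mm out along the rack's -x, its tip 165 mm above the bench. The point is fixed, it does not go down with the cap
- right_cap (a point): the same for the right bottle's (-y) cap
- left_spot (a point): point on the bench straight below the left bottle's spout tip, 80 mm in front of the bottle's axis; a dish pushed against the bottle has its centre 7 mm short of it
- right_spot (a point): the same for the right bottle
- working_cap (a joint): how far the unlocked bottle's cap is pressed, m: 0 up, 0.014 fully down. A spring: it starts to move at 3 N and is fully down at 11.5 N; it comes back by itself. Says nothing of which bottle it is until one is pressed
- locked_cap (a joint): how far the locked bottle's cap is pressed, m: it gives only 1 mm for each 4 N; more than 0.006 (24 N) is forcing it
- dish: small loose round wooden dish, 110 mm in diameter (106 at the foot), 28 mm high, wall 5 mm, inner floor 6 mm up, 0.2 to 0.35 kg, holding the bangle. Origin at the centre of its underside, z up
- bangle: rigid bangle of twelve 14 mm stone beads in a ring 70 mm across, lying flat in the dish. Origin at the centre of its underside
- bowl: bystander: dark wooden bowl, 136 mm in diameter, 55 mm high, origin at the centre of its underside
- jar: bystander: glass jar with a metal lid, 60 mm in diameter, 75 mm high, origin at the centre of its underside
- hammer: bystander: small hammer lying along its x axis, 200 mm long, origin below its middle

How it is judged:
By the outcome, as a careful person would: the job done as asked, in the order asked, and still so for the second after the job is handed in, with the robot touching nothing.
It also fails if it takes over 72 s, if anything falls off the work surface, if the arm or the gripper's body presses on something with over 40 N, if the wrist force passes 120 N, or if a joint passes its speed limit or range.

## Robot

A 6-joint arm with a two-finger parallel gripper is mounted at the origin on the work surface. World frame = base frame: x ahead of the robot, y to its left, z up, the work surface at z = 0. Lengths are in mm, angles in degrees, forces in N, time in s.
With the tool pointing down it reaches from about 300 to 775 mm from the base axis. Payload 14.6 kg.
Tool frame: the origin (TCP) lies between the finger pads, 19 mm behind the fingertips; this is the grasp point; z points along the fingers, y is the line along which they close (so a half turn about z gives the same grasp; the last joint's range is limited). The gripper opens to 94 mm and grips with 3 to 60 N. Pads are 16 mm wide; open, the fingers measure 119 mm over their backs; the gripper's body (75 mm by 177 mm) begins 78 mm behind the grasp point.
Start: joints at [67.689, 17.183, 87.147, -0, 75.671, -3.816], TCP at [174.47, 521.584, 224.246] pointing down, gripper open.
Joint ranges: [-173.82, 173.82], [-45.26, 126.66], [13.44, 144.39], [-59.66, 239.66], [0, 175.72], [-146.38, 146.38]. Speed limits (degrees/s): [127.2, 127.2, 147.25, 180, 180, 180].

## Interface

Orientations are given as [roll, pitch, yaw] about the fixed x, y, z axes, in that order (R = Rz(yaw) Ry(pitch) Rx(roll)).
In Python, from plant import get_obs, camera, camera_params, finish_job gives the robot as it stands.
- The arm moves only by the tool servo_tool, never from a script. Its argument "steps" is a list of rows, each an object of numbers: "dx", "dy", "dz": the shift along the tool's x, y, z in cm; "wx", "wy", "wz": the turn, a rotation vector about the tool's x, y, z in degrees. In form: [{"dx": .., "dy": .., "dz": .., "wx": .., "wy": .., "wz": ..}, ...]. A call has 1 to 10 rows; each row is the pose to reach, as a shift and turn from the pose commanded when the call began, along the tool's axes at that moment; what a row does not reach only later rows make up. A row lasts 1/8 s, in which the tool goes at most 62.5 mm and 10.7 degrees, less where a joint would pass 70% of its speed; a pose out of reach is approached as far as the arm can. A call with a gripper value outside its range is refused whole. "grip" is the opening, from 0 (shut) to 1 (fully open), set as the call begins (left out, the last holds). The fingers move at their own pace and stop on an object; "newtons" is the grip in N (left out, the last holds). Time passes only in rows, so rows that repeat a pose let the fingers close. It gives the time, the measured TCP pose, the force, the opening and the grip force at its end, in the units of the state.
- get_obs(): the state, without advancing time (a new reading comes with each control period).
- camera(name): name is "side" or "top" or "wrist"; returns (picture, depth): 480x640x3 uint8, red, green, blue; 480x640 float32, mm along the optical axis (not along the pixel's ray), 0 where there is no reading.
- camera_params(name): a dict with "fovy" (degrees; the focal length in pixels is half the picture's height over the tangent of half this angle, whatever the lens; pixels are square), "cx", "cy" (the principal point, pixels), "world_from_camera" (4x4, takes a point from camera to world coordinates). Camera axes: x right, y up, looking along -z (the intrinsics and any distortion apply to the point x, -y, -z); pixel columns grow to the right and rows downward; lengths in mm; the calibration is good to about 2 mm. The wrist camera is an equidistant fisheye: a pixel r from the principal point sees the ray r / f radians off the axis. A picture is of the moment at which its call begins: read the wrist's pose just before it. camera_params takes no time and is no camera call; for the wrist camera it gives the pose at the moment of the call.
- finish_job(): hands the job in; it is judged then, once.
The state is a dict: "time_s": time; "joints": joint angles; "dq": joint speeds; "joint_torque": joint torques, N m; "tcp_pos": TCP position; "tool_rot": TCP orientation; "contact_force": force on the tool from outside, world axes, zero at the start; "ft_torque": the same for the moment, N m; "gripper_width": finger opening in mm; "gripper_force": force on a finger pad.
Only numpy, scipy, OpenCV 4.12 (cv2) and the standard library are available. Lean on these libraries where they do the work, as an engineer would, in place of code of your own. Each camera call takes 0.05 s, during which the arm holds its last target. There are 200 camera calls.

## Working session

There is one attempt and no reset: what is moved stays moved. The work goes in short steps, Python scripts to look and compute and a tool call to move; the robot and the scene stay as the last step left them, time stands still between calls to the robot, and variables do not carry over. Pictures are saved under pics/ and viewed, at most 10 in all, crops included, and the job is handed in when it is done.

Besides the shell and the picture viewer there is one more tool, called after "Request:" in YAML: its name, and indented under it one key for each argument. servo_tool: Moves the arm, as the interface text tells. Its arguments: {"type":"object","properties":{"steps":{"type":"array"},"grip":{"type":"number"},"newtons":{"type":"number"}},"required":["steps"]}

```bash
mkdir -p pics; ls; cat > h.py <<'E'
import numpy as np, cv2
from plant import get_obs, camera, camera_params, finish_job
def pts(name, depth, P):
    f=240/np.tan(np.radians(P["fovy"]/2)); v,u=np.mgrid[:480,:640].astype(float)
    x=(u-P["cx"])/f*depth; y=-(v-P["cy"])/f*depth
    c=np.stack([x,y,-depth,np.ones_like(x)],-1)
    return (c@np.array(P["world_from_camera"]).T)[...,:3]
E
python3 - <<'E'
from h import *
print(get_obs())
ims=[]
for n in("top","side"):
    P=camera_params(n); im,d=camera(n); np.savez(n+".npz",im=im,d=d); print(n,P); 
    W=pts(n,d,P); W[d==0]=np.nan; np.save(n+"_w.npy",W)
    cv2.imwrite(f"pics/{n}.png",im[...,::-1])
E
```

```text
pics
{'time_s': 0.0, 'joints': array([ 6.76878155e+01,  1.72172331e+01,  8.71804244e+01,  1.03296797e-03,
        7.56726064e+01, -3.81566368e+00]), 'dq': array([-0.04352891, -0.05177942, -0.07925674,  0.07629521, -0.00284942,
        0.00384726]), 'joint_torque': array([-1.68462971e-03, -5.31800365e+01, -3.52740633e+01,  7.07458332e-02,
        2.43849680e-02,  8.50221397e-06]), 'tcp_pos': array([174.38650176, 521.35623424, 223.67005278]), 'tool_rot': array([-1.79929958e+02, -5.67413698e-03,  1.61503219e+02]), 'contact_force': array([-0.1232229 ,  0.43643784,  0.44902715]), 'ft_torque': array([0.01364984, 0.03466469, 0.0472791 ]), 'gripper_force': 0.0, 'gripper_width': 93.68439228644311}
top {'fovy': 43.13507506156609, 'cx': 317.8311852743326, 'cy': 250.1524644502228, 'world_from_camera': array([[ 8.08193935e-03,  9.89815703e-01, -1.42125145e-01,
         3.79296083e+02],
       [-9.99951160e-01,  8.80829878e-03,  4.48230198e-03,
         3.27413979e+01],
       [ 5.68853363e-03,  1.42081978e-01,  9.89838549e-01,
         1.39174909e+03],
       [ 0.00000000e+00,  0.00000000e+00,  0.00000000e+00,
         1.00000000e+00]])}
side {'fovy': 48.38161047669105, 'cx': 320.34369502777156, 'cy': 240.92197939992187, 'world_from_camera': array([[-9.88513016e-01,  1.05193622e-01, -1.08518752e-01,
         4.49274874e+02],
       [-1.50726651e-01, -7.38958295e-01,  6.56675046e-01,
         7.84947658e+02],
       [-1.11128053e-02,  6.65488498e-01,  7.46325375e-01,
         1.02794828e+03],
       [ 0.00000000e+00,  0.00000000e+00,  0.00000000e+00,
         1.00000000e+00]])}
```

View pics/top.png

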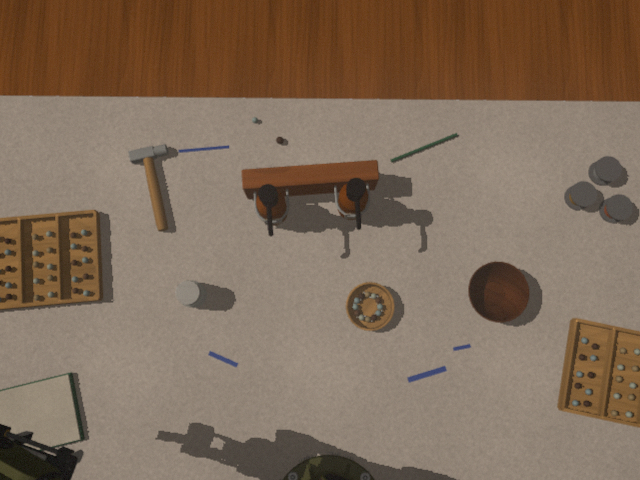

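View pics/side.png

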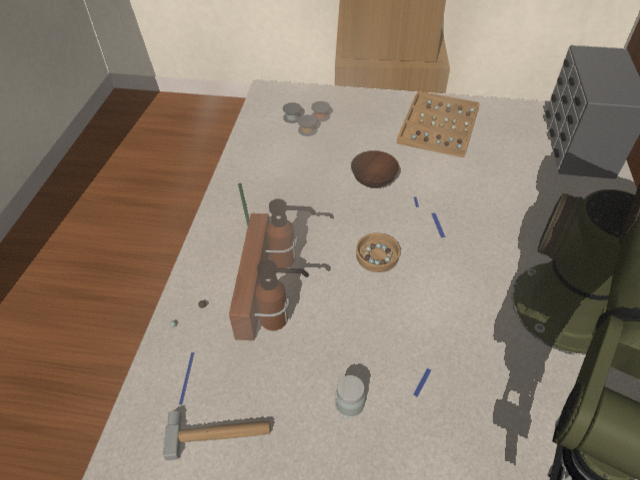

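Top view: caps at about (268,193) left and (356,186) right with spouts down-image, dish (371,306), jar (190,294), bowl (498,292), hammer (152,185). Dish lies in front of the right bottle.

```bash
python3 - <<'E'
from h import *
W=np.load("top_w.npy"); im=np.load("top.npz")["im"].astype(int)
z=W[...,2]; V,U=np.mgrid[:480,:640]
def reg(n,m):
    p=W[m]; print(n,m.sum(),"med",np.median(p,0).round(1),"c",((p.min(0)+p.max(0))/2).round(1),"ext",np.ptp(p,axis=0).round(0))
box=lambda a,b,c,d:(U>=a)&(U<=b)&(V>=c)&(V<=d)
caps=[]
for n,b in(("L",box(240,295,170,250)),("R",box(330,385,165,240))):
    m=b&(z>182)&(z<200); reg(n+"cap",m); 
    dark=b&(im.sum(-1)<110)&(z>150)&(z<183); reg(n+"spout",dark)
    p=W[dark]; i=np.argsort(p[:,0])[:8]; print(p[i].mean(0).round(1), z[b].max())
m=box(230,390,155,200)&(z>92)&(z<108); reg("rack",m); print(cv2.minAreaRect(W[m][:,:2].astype(np.float32)))
for n,b,lo,hi in(("dish",box(335,410,270,340),20,36),("bowl",box(455,545,250,335),48,60),("jar",box(165,215,270,320),68,82)):
    m=b&(z>lo)&(z<hi); reg(n,m); print(cv2.minEnclosingCircle(W[m][:,:2].astype(np.float32)))
b=box(335,410,270,340); m=b&(z>8)&(z<40); print(cv2.minEnclosingCircle(W[m][:,:2].astype(np.float32)))
m=b&(abs(im[...,0]-im[...,2])<25)&(z>12); reg("beads?",m)
m=box(120,180,140,235)&(z>8); reg("hammer",m)
E
```

```text
Lcap 419 med [660.3 128.8 188.5] c [638.3 130.5 188.6] ext [99. 39. 13.]
Lspout 21 med [651.5 120.4 178.5] c [628.2 119.3 166.5] ext [77. 12. 33.]
[606.8 123.2 180.1] nan
Rcap 421 med [675.2 -49.6 188.2] c [653.1 -48.4 189.7] ext [97. 39. 15.]
Rspout 38 med [657.  -54.1 178.3] c [637.5 -48.8 166.7] ext [75. 35. 33.]
[602.9 -55.9 176.6] nan
rack 2684 med [732.1  47.4  99.5] c [721.   46.4  99.9] ext [ 94. 301.  16.]
((712.68359375, 44.59071350097656), (87.21985626220703, 300.3028564453125), 4.7557525634765625)
dish 428 med [449.3 -96.1  26.1] c [450.1 -89.5  27.6] ext [108. 109.  15.]
((449.22845458984375, -89.96698760986328), 54.812034606933594)
bowl 502 med [ 484.3 -388.1   53.4] c [ 482.3 -372.7   54. ] ext [133. 135.  12.]
((482.576171875, -372.3033447265625), 67.90422821044922)
jar 466 med [473.2 309.8  74. ] c [473.2 310.2  74.9] ext [50. 52. 14.]
((473.2426452636719, 309.6048278808594), 26.960058212280273)
((450.626953125, -97.71546173095703), 96.44154357910156)
beads? 217 med [449.9 -79.   17.4] c [448.3 -85.6  18. ] ext [63. 68. 12.]
hammer 1284 med [748.6 408.4  22.7] c [723.6 427.5  20.6] ext [215. 135.  25.]
```

Request:
servo_tool:
  steps:
    - {"dx":-5.9,"dy":-2.1,"dz":-3.6}
    - {"dx":-11.8,"dy":-4.3,"dz":-3.6}
    - {"dx":-17.8,"dy":-6.4,"dz":-3.6}
    - {"dx":-23.7,"dy":-8.6,"dz":-3.6}
    - {"dx":-29.6,"dy":-10.7,"dz":-3.6}
    - {"dx":-35.5,"dy":-12.8,"dz":-3.6}
    - {"dx":-41.4,"dy":-15.0,"dz":-3.6}
    - {"dx":-47.4,"dy":-17.1,"dz":-3.6}
    - {"dx":-53.3,"dy":-19.3,"dz":-3.6}
    - {"dx":-59.2,"dy":-21.4,"dz":-3.6}
  grip: 0
  newtons: 10

```text
schema error: expected keys dx, dy, dz, wx, wy, wz
```

Request:
servo_tool:
  steps:
    - {"dx":-5.9,"dy":-2.1,"dz":-3.6,"wx":0,"wy":0,"wz":0}
    - {"dx":-11.8,"dy":-4.3,"dz":-3.6,"wx":0,"wy":0,"wz":0}
    - {"dx":-17.8,"dy":-6.4,"dz":-3.6,"wx":0,"wy":0,"wz":0}
    - {"dx":-23.7,"dy":-8.6,"dz":-3.6,"wx":0,"wy":0,"wz":0}
    - {"dx":-29.6,"dy":-10.7,"dz":-3.6,"wx":0,"wy":0,"wz":0}
    - {"dx":-35.5,"dy":-12.8,"dz":-3.6,"wx":0,"wy":0,"wz":0}
    - {"dx":-41.4,"dy":-15.0,"dz":-3.6,"wx":0,"wy":0,"wz":0}
    - {"dx":-47.4,"dy":-17.1,"dz":-3.6,"wx":0,"wy":0,"wz":0}
    - {"dx":-53.3,"dy":-19.3,"dz":-3.6,"wx":0,"wy":0,"wz":0}
    - {"dx":-59.2,"dy":-21.4,"dz":-3.6,"wx":0,"wy":0,"wz":0}
  grip: 0
  newtons: 10

```text
time_s: 1.35
tcp_pos: [659.1, 137.3, 259.9]
tool_rot: [-180.0, -0.0, 161.5]
contact_force: [-0.7, -0.1, -0.0]
gripper_width: 0.8
gripper_force: 0.0
```

Request:
servo_tool:
  steps:
    - {"dx":0,"dy":0,"dz":0,"wx":0,"wy":0,"wz":0}
    - {"dx":0,"dy":0,"dz":1.5,"wx":0,"wy":0,"wz":0}
    - {"dx":0,"dy":0,"dz":3,"wx":0,"wy":0,"wz":0}
    - {"dx":0,"dy":0,"dz":4,"wx":0,"wy":0,"wz":0}
    - {"dx":0,"dy":0,"dz":4.5,"wx":0,"wy":0,"wz":0}
    - {"dx":0,"dy":0,"dz":4.5,"wx":0,"wy":0,"wz":0}

```text
time_s: 2.1
tcp_pos: [657.7, 139.1, 215.2]
tool_rot: [-180.0, -0.0, 161.5]
contact_force: [-0.4, -0.5, 0.2]
gripper_width: 0.4
gripper_force: 0.0
```

```bash
python3 - <<'E'
from h import *
im,d=camera("side"); cv2.imwrite("pics/s1.png",cv2.resize(im[160:320,200:400,::-1],None,fx=3,fy=3))
E
```

```text
(no output)
```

View pics/s1.png

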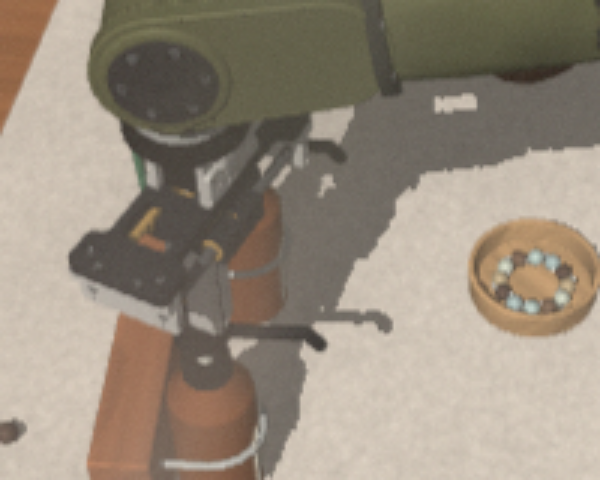

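The fingers hover just above the left cap, off by about 1 cm. I correct that, then descend.

Request:
servo_tool:
  steps:
    - {"dx":-1.2,"dy":-0.44,"dz":0,"wx":0,"wy":0,"wz":0}
    - {"dx":-1.23,"dy":-0.44,"dz":0,"wx":0,"wy":0,"wz":0}
    - {"dx":-1.23,"dy":-0.44,"dz":0.2,"wx":0,"wy":0,"wz":0}
    - {"dx":-1.23,"dy":-0.44,"dz":0.4,"wx":0,"wy":0,"wz":0}
    - {"dx":-1.23,"dy":-0.44,"dz":0.55,"wx":0,"wy":0,"wz":0}
    - {"dx":-1.23,"dy":-0.44,"dz":0.6,"wx":0,"wy":0,"wz":0}
    - {"dx":-1.23,"dy":-0.44,"dz":0.6,"wx":0,"wy":0,"wz":0}

```text
time_s: 3.02
tcp_pos: [668.1, 130.8, 209.3]
tool_rot: [180.0, 0.0, 161.5]
contact_force: [-0.4, 0.5, -0.6]
gripper_width: 0.7
gripper_force: 0.0
```

Request:
servo_tool:
  steps:
    - {"dx":0,"dy":0,"dz":0.1,"wx":0,"wy":0,"wz":0}
    - {"dx":0,"dy":0,"dz":0.1,"wx":0,"wy":0,"wz":0}
    - {"dx":0,"dy":0,"dz":0.1,"wx":0,"wy":0,"wz":0}

```text
time_s: 3.4
tcp_pos: [668.1, 130.8, 208.5]
tool_rot: [180.0, 0.0, 161.5]
contact_force: [-1.7, 0.4, 2.7]
gripper_width: 0.7
gripper_force: 1.5
```

Request:
servo_tool:
  steps:
    - {"dx":0,"dy":0,"dz":0.1,"wx":0,"wy":0,"wz":0}
    - {"dx":0,"dy":0,"dz":0.1,"wx":0,"wy":0,"wz":0}
    - {"dx":0,"dy":0,"dz":0.1,"wx":0,"wy":0,"wz":0}

```text
time_s: 3.78
tcp_pos: [668.1, 130.8, 207.4]
tool_rot: [180.0, 0.0, 161.5]
contact_force: [-0.8, 1.3, 4.5]
gripper_width: 0.5
gripper_force: 1.9
```

Request:
servo_tool:
  steps:
    - {"dx":0,"dy":0,"dz":0.1,"wx":0,"wy":0,"wz":0}
    - {"dx":0,"dy":0,"dz":0.1,"wx":0,"wy":0,"wz":0}
    - {"dx":0,"dy":0,"dz":0.1,"wx":0,"wy":0,"wz":0}

```text
time_s: 4.15
tcp_pos: [668.1, 130.8, 206.3]
tool_rot: [180.0, 0.0, 161.5]
contact_force: [-0.6, 0.5, 4.3]
gripper_width: 0.7
gripper_force: 2.2
```

Request:
servo_tool:
  steps:
    - {"dx":0,"dy":0,"dz":0.1,"wx":0,"wy":0,"wz":0}
    - {"dx":0,"dy":0,"dz":0.1,"wx":0,"wy":0,"wz":0}
    - {"dx":0,"dy":0,"dz":0.1,"wx":0,"wy":0,"wz":0}

```text
time_s: 4.53
tcp_pos: [668.1, 130.8, 205.3]
tool_rot: [180.0, 0.0, 161.5]
contact_force: [0.3, 0.9, 4.8]
gripper_width: 0.7
gripper_force: 2.5
```

The left cap gave about 3 mm at 4.8 N (a locked one would need about 14 N), so the left bottle is unlocked. I lift off and work out the push moves.

Request:
servo_tool:
  steps:
    - {"dx":0,"dy":0,"dz":-1,"wx":0,"wy":0,"wz":0}
    - {"dx":0,"dy":0,"dz":-4,"wx":0,"wy":0,"wz":0}
    - {"dx":0,"dy":0,"dz":-8.5,"wx":0,"wy":0,"wz":0}
    - {"dx":0,"dy":0,"dz":-8.5,"wx":0,"wy":0,"wz":0}

```text
time_s: 5.03
tcp_pos: [668.7, 130.8, 294.3]
tool_rot: [179.9, 0.3, 161.5]
contact_force: [-0.4, 1.3, -0.3]
gripper_width: 0.3
gripper_force: 0.0
```

```bash
cat >> h.py <<'E'
from scipy.spatial.transform import Rotation as Ro
def rel(pos,yaw,tilt=0):
    o=get_obs(); R=Ro.from_euler("xyz",o["tool_rot"],degrees=True)
    T=Ro.from_euler("z",yaw,degrees=True)*Ro.from_euler("x",180,degrees=True)*Ro.from_euler("y",tilt,degrees=True)
    print("t",o["time_s"],"tcp",o["tcp_pos"].round(1),"d cm",(R.inv().apply(np.array(pos)-o["tcp_pos"])/10).round(2),"w",(R.inv()*T).as_rotvec(degrees=True).round(1))
E
python3 -c "
from h import *
rel((428.4,-179.1,250),76.7,20)"
```

```text
t 5.025 tcp [668.7 130.8 294.3] d cm [ 12.98 -37.02   4.28] w [-14.5  16.3  83.9]
```

Request:
servo_tool:
  steps:
    - {"dx":1.5,"dy":-4.3,"dz":0,"wx":-1.6,"wy":1.8,"wz":9.3}
    - {"dx":2.9,"dy":-8.3,"dz":0,"wx":-3.2,"wy":3.6,"wz":18.6}
    - {"dx":4.3,"dy":-12.4,"dz":0,"wx":-4.8,"wy":5.4,"wz":28}
    - {"dx":5.8,"dy":-16.5,"dz":0,"wx":-6.4,"wy":7.2,"wz":37}
    - {"dx":7.2,"dy":-20.6,"dz":0.5,"wx":-8,"wy":9,"wz":46.5}
    - {"dx":8.7,"dy":-24.7,"dz":1,"wx":-9.6,"wy":10.9,"wz":56}
    - {"dx":10.1,"dy":-28.8,"dz":2,"wx":-11.3,"wy":12.7,"wz":65}
    - {"dx":11.5,"dy":-32.9,"dz":3,"wx":-12.9,"wy":14.5,"wz":74.6}
    - {"dx":13,"dy":-37,"dz":4.3,"wx":-14.5,"wy":16.3,"wz":83.9}
    - {"dx":13,"dy":-37,"dz":4.3,"wx":-14.5,"wy":16.3,"wz":83.9}
  grip: 0.53

```text
time_s: 6.28
tcp_pos: [425.6, -180.5, 245.9]
tool_rot: [-179.5, -20.0, 76.2]
contact_force: [0.4, 0.9, 1.2]
gripper_width: 49.7
gripper_force: 0.0
```

Request:
servo_tool:
  steps:
    - {"dx":0,"dy":0,"dz":0,"wx":0,"wy":0,"wz":0}
    - {"dx":0,"dy":0,"dz":0,"wx":0,"wy":0,"wz":0}

```text
time_s: 6.52
tcp_pos: [428.0, -178.1, 247.4]
tool_rot: [-179.7, -19.9, 76.8]
contact_force: [-0.4, -0.2, 0.6]
gripper_width: 49.5
gripper_force: 0.0
```

```bash
python3 -c "
from h import *
rel((428.4,-179.1,60),76.7,20)
rel((428.4,-179.1,26),76.7,20)"
```

```text
t 6.525 tcp [ 428.  -178.1  247.4] d cm [-6.45  0.14 17.59] w [-0.3  0.1  0.1]
t 6.525 tcp [ 428.  -178.1  247.4] d cm [-7.61  0.16 20.79] w [-0.3  0.1  0.1]
```

Request:
servo_tool:
  steps:
    - {"dx":-1.6,"dy":0,"dz":4.4,"wx":0,"wy":0,"wz":0}
    - {"dx":-3.2,"dy":0.1,"dz":8.8,"wx":0,"wy":0,"wz":0}
    - {"dx":-4.8,"dy":0.1,"dz":13.2,"wx":0,"wy":0,"wz":0}
    - {"dx":-6.4,"dy":0.1,"dz":17.6,"wx":0,"wy":0,"wz":0}
    - {"dx":-7.0,"dy":0.15,"dz":19.2,"wx":0,"wy":0,"wz":0}
    - {"dx":-7.6,"dy":0.15,"dz":20.7,"wx":0,"wy":0,"wz":0}
    - {"dx":-7.6,"dy":0.15,"dz":20.7,"wx":0,"wy":0,"wz":0}

```text
time_s: 7.4
tcp_pos: [427.9, -179.9, 26.8]
tool_rot: [-179.7, -19.9, 76.7]
contact_force: [0.3, 0.5, 0.1]
gripper_width: 50.0
gripper_force: 0.0
```

```bash
python3 - <<'E'
from h import *
rel((485.8,63.1,26),76.7,20)
im,d=camera("side"); cv2.imwrite("pics/s2.png",cv2.resize(im[100:340,200:520,::-1],None,fx=2,fy=2))
E
```

```text
t 7.4 tcp [ 427.9 -179.9   26.8] d cm [23.46  0.06  8.58] w [-0.3  0.1 -0. ]
```

View pics/s2.png

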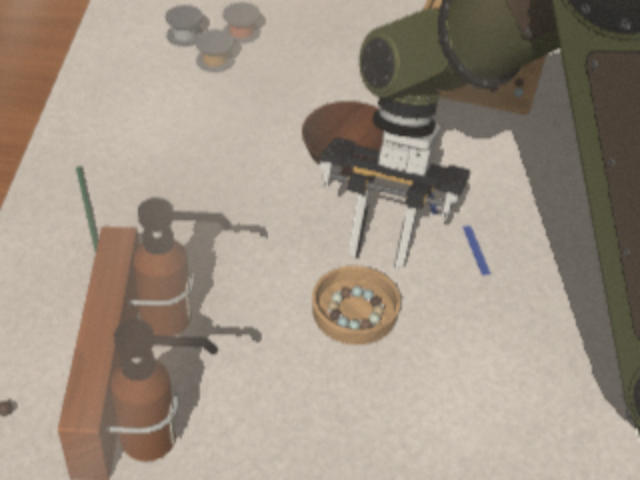

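Request:
servo_tool:
  steps:
    - {"dx":0.94,"dy":0,"dz":0.34,"wx":0,"wy":0,"wz":0}
    - {"dx":1.69,"dy":0,"dz":0.62,"wx":0,"wy":0,"wz":0}
    - {"dx":2.26,"dy":0,"dz":0.82,"wx":0,"wy":0,"wz":0}
    - {"dx":2.82,"dy":0,"dz":1.03,"wx":0,"wy":0,"wz":0}
    - {"dx":3.48,"dy":0,"dz":1.27,"wx":0,"wy":0,"wz":0}
    - {"dx":4.23,"dy":0,"dz":1.54,"wx":0,"wy":0,"wz":0}
    - {"dx":5.08,"dy":0,"dz":1.85,"wx":0,"wy":0,"wz":0}
    - {"dx":6.01,"dy":0,"dz":2.19,"wx":0,"wy":0,"wz":0}
    - {"dx":7.05,"dy":0,"dz":2.57,"wx":0,"wy":0,"wz":0}
    - {"dx":8.08,"dy":0,"dz":2.94,"wx":0,"wy":0,"wz":0}

```text
time_s: 8.7
tcp_pos: [447.6, -95.5, 26.6]
tool_rot: [-179.7, -19.9, 76.6]
contact_force: [-0.5, -2.0, 1.4]
gripper_width: 49.8
gripper_force: 1.3
```

```bash
python3 - <<'E'
from h import *
rel((485.8,63.1,26),76.7,20)
P=camera_params("top"); im,d=camera("top"); W=pts("top",d,P); im=im.astype(int)
m=(im[...,0]-im[...,2]>50)&(W[...,2]>8)&(W[...,2]<40)&(W[...,0]<540)&(abs(W[...,1]+50)<100)
print(m.sum(),cv2.minEnclosingCircle(W[m][:,:2].astype(np.float32)), np.percentile(W[m],[2,98],axis=0).round(0))
E
```

```text
t 8.7 tcp [447.6 -95.5  26.6] d cm [15.32  0.08  5.61] w [-0.3  0.1 -0.1]
509 ((461.5373840332031, -37.1453742980957), 54.714473724365234) [[409. -89.   8.]
 [513.  14.  32.]]
```

Request:
servo_tool:
  steps:
    - {"dx":1.03,"dy":0,"dz":0.38,"wx":0,"wy":0,"wz":0}
    - {"dx":2.16,"dy":0,"dz":0.79,"wx":0,"wy":0,"wz":0}
    - {"dx":3.29,"dy":0,"dz":1.2,"wx":0,"wy":0,"wz":0}
    - {"dx":4.51,"dy":0,"dz":1.64,"wx":0,"wy":0,"wz":0}
    - {"dx":5.73,"dy":0,"dz":2.09,"wx":0,"wy":0,"wz":0}
    - {"dx":6.95,"dy":0,"dz":2.53,"wx":0,"wy":0,"wz":0}
    - {"dx":8.18,"dy":0,"dz":2.98,"wx":0,"wy":0,"wz":0}
    - {"dx":9.4,"dy":0,"dz":3.42,"wx":0,"wy":0,"wz":0}
    - {"dx":10.5,"dy":0.05,"dz":3.83,"wx":0,"wy":0,"wz":0}
    - {"dx":11.5,"dy":0.05,"dz":4.17,"wx":0,"wy":0,"wz":0}

```text
time_s: 10.0
tcp_pos: [476.1, 23.4, 26.5]
tool_rot: [-179.7, -19.9, 76.6]
contact_force: [-1.0, -1.7, -1.0]
gripper_width: 49.9
gripper_force: 1.0
```

Request:
servo_tool:
  steps:
    - {"dx":0.9,"dy":0,"dz":0.33,"wx":0,"wy":0,"wz":0}
    - {"dx":1.75,"dy":0,"dz":0.64,"wx":0,"wy":0,"wz":0}
    - {"dx":2.5,"dy":0,"dz":0.91,"wx":0,"wy":0,"wz":0}
    - {"dx":3.1,"dy":0,"dz":1.13,"wx":0,"wy":0,"wz":0}
    - {"dx":3.5,"dy":0,"dz":1.27,"wx":0,"wy":0,"wz":0}
    - {"dx":3.65,"dy":0,"dz":1.33,"wx":0,"wy":0,"wz":0}
    - {"dx":3.65,"dy":0,"dz":1.33,"wx":0,"wy":0,"wz":0}
    - {"dx":3,"dy":0,"dz":1.1,"wx":0,"wy":0,"wz":0}
    - {"dx":1,"dy":0,"dz":0.36,"wx":0,"wy":0,"wz":0}
    - {"dx":-1,"dy":0,"dz":-0.4,"wx":0,"wy":0,"wz":0}

```text
time_s: 11.25
tcp_pos: [473.2, 11.3, 26.9]
tool_rot: [-179.7, -19.9, 76.6]
contact_force: [0.1, 0.0, -0.4]
gripper_width: 49.9
gripper_force: 0.0
```

```bash
cat >> h.py <<'E'
def dish():
    P=camera_params("top"); im,d=camera("top"); W=pts("top",d,P); i=im.astype(int)
    b=np.linalg.norm(W[...,:2]-[530,124],axis=-1)<150
    m=b&(i[...,0]-i[...,2]>50)&(W[...,2]>20)&(W[...,2]<34)&(W[...,0]<648)
    p=W[m]; q=np.percentile(p,[1,99],axis=0)
    print("dish",m.sum(),[np.round(x,1) for x in cv2.minEnclosingCircle(p[:,:2].astype(np.float32))],"lim",q[:,:2].round(1).tolist())
    return im
E
python3 - <<'E'
from h import *
rel((485.8,63.1,26),76.7,20)
im=dish(); cv2.imwrite("pics/t2.png",cv2.resize(im[130:370,180:500,::-1],None,fx=2,fy=2))
E
```

```text
t 11.25 tcp [473.2  11.3  26.9] d cm [4.98 0.03 1.9 ] w [-0.3  0.1 -0.1]
dish 297 [array([498.4, 119.3]), np.float64(54.4)] lim [[445.8, 66.1], [551.9, 172.1]]
```

View pics/t2.png

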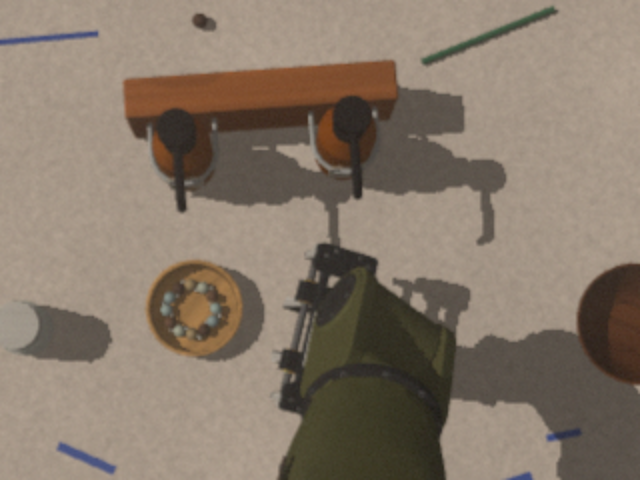

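The dish is in front of the left bottle at about (498,119), bangle inside. Next I reposition for the straight push toward the bottle.

Request:
servo_tool:
  steps:
    - {"dx":1.5,"dy":0,"dz":-4,"wx":0,"wy":0,"wz":0}
    - {"dx":3,"dy":0,"dz":-8.4,"wx":0,"wy":0,"wz":0}
    - {"dx":3.5,"dy":0,"dz":-11,"wx":0,"wy":0,"wz":0}
    - {"dx":3.5,"dy":0,"dz":-11,"wx":0,"wy":0,"wz":0}

```text
time_s: 11.8
tcp_pos: [473.7, 7.3, 143.7]
tool_rot: [-179.9, -19.9, 76.7]
contact_force: [0.1, -0.3, -0.3]
gripper_width: 49.6
gripper_force: 0.0
```

```bash
python3 -c "
from h import *
rel((407,114.2,135),3.2,20)"
```

```text
t 11.8 tcp [473.7   7.3 143.7] d cm [ 8.04 -8.94  3.84] w [-25.1   0.1  69.1]
```

Request:
servo_tool:
  steps:
    - {"dx":1.1,"dy":-1.3,"dz":0.55,"wx":-3.2,"wy":0,"wz":8.8}
    - {"dx":2.3,"dy":-2.5,"dz":1.1,"wx":-6.4,"wy":0,"wz":17.6}
    - {"dx":3.4,"dy":-3.8,"dz":1.6,"wx":-9.5,"wy":0,"wz":26}
    - {"dx":4.6,"dy":-5.1,"dz":2.2,"wx":-12.7,"wy":0,"wz":35}
    - {"dx":5.7,"dy":-6.4,"dz":2.7,"wx":-15.9,"wy":0,"wz":43.8}
    - {"dx":6.9,"dy":-7.7,"dz":3.3,"wx":-19,"wy":0,"wz":52.5}
    - {"dx":8,"dy":-8.9,"dz":3.8,"wx":-22.2,"wy":0,"wz":61.2}
    - {"dx":8,"dy":-8.9,"dz":3.8,"wx":-25.1,"wy":0.1,"wz":69.1}
    - {"dx":8,"dy":-8.9,"dz":3.8,"wx":-25.1,"wy":0.1,"wz":69.1}
    - {"dx":8,"dy":-8.9,"dz":3.8,"wx":-25.1,"wy":0.1,"wz":69.1}

```text
time_s: 13.05
tcp_pos: [405.9, 114.2, 133.0]
tool_rot: [-179.9, -19.7, 3.3]
contact_force: [-0.3, -0.6, 0.1]
gripper_width: 49.5
gripper_force: 0.0
```

```bash
python3 -c "
from h import *
rel((407,114.2,26),3.2,20)"
```

```text
t 13.05 tcp [405.9 114.2 133. ] d cm [-3.500e+00  1.000e-02  1.011e+01] w [-0.1  0.3  0.1]
```

Request:
servo_tool:
  steps:
    - {"dx":-1.2,"dy":0,"dz":3.3,"wx":0,"wy":0,"wz":0}
    - {"dx":-2.3,"dy":0,"dz":6.6,"wx":0,"wy":0,"wz":0}
    - {"dx":-3,"dy":0,"dz":8.7,"wx":0,"wy":0,"wz":0}
    - {"dx":-3.5,"dy":0,"dz":10.1,"wx":0,"wy":0,"wz":0}
    - {"dx":-3.5,"dy":0,"dz":10.1,"wx":0,"wy":0,"wz":0}

```text
time_s: 13.68
tcp_pos: [406.9, 113.6, 25.9]
tool_rot: [-180.0, -19.6, 3.2]
contact_force: [1.4, -0.1, 0.2]
gripper_width: 49.9
gripper_force: 0.0
```

Request:
servo_tool:
  steps:
    - {"dx":0.94,"dy":0,"dz":0.34,"wx":0,"wy":0,"wz":0}
    - {"dx":1.69,"dy":0,"dz":0.62,"wx":0,"wy":0,"wz":0}
    - {"dx":2.26,"dy":0,"dz":0.82,"wx":0,"wy":0,"wz":0}
    - {"dx":2.82,"dy":0,"dz":1.03,"wx":0,"wy":0,"wz":0}
    - {"dx":3.48,"dy":0,"dz":1.27,"wx":0,"wy":0,"wz":0}
    - {"dx":4.23,"dy":0,"dz":1.54,"wx":0,"wy":0,"wz":0}
    - {"dx":5.08,"dy":0,"dz":1.85,"wx":0,"wy":0,"wz":0}
    - {"dx":6.01,"dy":0,"dz":2.19,"wx":0,"wy":0,"wz":0}
    - {"dx":6.8,"dy":0,"dz":2.48,"wx":0,"wy":0,"wz":0}
    - {"dx":7.5,"dy":0,"dz":2.73,"wx":0,"wy":0,"wz":0}

```text
time_s: 14.92
tcp_pos: [488.0, 118.5, 26.8]
tool_rot: [-179.9, -19.8, 3.2]
contact_force: [-3.3, -0.3, 2.2]
gripper_width: 49.6
gripper_force: 1.6
```

Request:
servo_tool:
  steps:
    - {"dx":0.6,"dy":0,"dz":0.22,"wx":0,"wy":0,"wz":0}
    - {"dx":1.1,"dy":0,"dz":0.4,"wx":0,"wy":0,"wz":0}
    - {"dx":1.6,"dy":0,"dz":0.58,"wx":0,"wy":0,"wz":0}
    - {"dx":2,"dy":0,"dz":0.73,"wx":0,"wy":0,"wz":0}
    - {"dx":2.2,"dy":0,"dz":0.8,"wx":0,"wy":0,"wz":0}
    - {"dx":2.2,"dy":0,"dz":0.8,"wx":0,"wy":0,"wz":0}

```text
time_s: 15.68
tcp_pos: [511.0, 119.9, 26.8]
tool_rot: [-179.9, -19.8, 3.2]
contact_force: [-1.0, -0.9, 1.5]
gripper_width: 49.7
gripper_force: 0.7
```

```bash
python3 - <<'E'
from h import *
rel((518,120.2,26),3.2,20)
dish(); im,d=camera("side"); P=camera_params("side"); W=pts("s",d,P); i=im.astype(int)
m=(np.linalg.norm(W[...,:2]-[570,124],axis=-1)<75)&(i[...,0]-i[...,2]>50)&(W[...,2]>20)&(W[...,2]<34)
p=W[m]; print(m.sum(),cv2.minEnclosingCircle(p[:,:2].astype(np.float32)),np.percentile(p,[1,99],axis=0).round(0))
cv2.imwrite("pics/s3.png",cv2.resize(im[160:360,200:440,::-1],None,fx=3,fy=3))
E
```

```text
t 15.675 tcp [511.  119.9  26.8] d cm [0.63 0.01 0.32] w [-0.1  0.2 -0. ]
dish 292 [array([572. , 122.7]), np.float64(54.8)] lim [[517.8, 69.3], [625.4, 176.1]]
360 ((571.4506225585938, 123.93952941894531), 55.374412536621094) [[520.  71.  20.]
 [624. 178.  32.]]
```

View pics/s3.png

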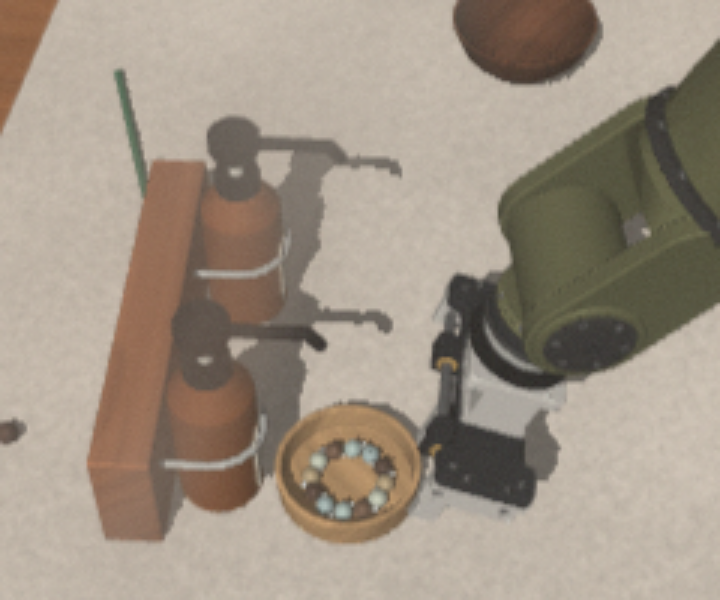

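The dish is within a few mm of the bottle with the bangle in it. I nudge it the last few mm.

Request:
servo_tool:
  steps:
    - {"dx":0.3,"dy":0,"dz":0.11,"wx":0,"wy":0,"wz":0}
    - {"dx":0.5,"dy":0,"dz":0.18,"wx":0,"wy":0,"wz":0}
    - {"dx":0.6,"dy":0,"dz":0.22,"wx":0,"wy":0,"wz":0}
    - {"dx":0.65,"dy":0,"dz":0.24,"wx":0,"wy":0,"wz":0}
    - {"dx":0.65,"dy":0,"dz":0.24,"wx":0,"wy":0,"wz":0}

```text
time_s: 16.4
tcp_pos: [517.8, 120.3, 26.7]
tool_rot: [-179.9, -19.8, 3.2]
contact_force: [-3.9, 0.6, 1.1]
gripper_width: 49.7
gripper_force: 1.4
```

```bash
python3 - <<'E'
from h import *
dish()
E
```

```text
dish 274 [array([578.4, 123.8]), np.float64(54.7)] lim [[524.7, 69.3], [628.4, 176.1]]
```

Request:
servo_tool:
  steps:
    - {"dx":0.1,"dy":0,"dz":0.04,"wx":0,"wy":0,"wz":0}
    - {"dx":0.17,"dy":0,"dz":0.06,"wx":0,"wy":0,"wz":0}
    - {"dx":0.2,"dy":0,"dz":0.07,"wx":0,"wy":0,"wz":0}
    - {"dx":0.2,"dy":0,"dz":0.07,"wx":0,"wy":0,"wz":0}

```text
time_s: 16.95
tcp_pos: [519.9, 120.4, 26.8]
tool_rot: [-179.9, -19.8, 3.2]
contact_force: [-1.9, -0.9, 2.3]
gripper_width: 50.1
gripper_force: 1.4
```

Request:
servo_tool:
  steps:
    - {"dx":-0.5,"dy":0,"dz":-0.18,"wx":0,"wy":0,"wz":0}
    - {"dx":-2.8,"dy":0,"dz":-1,"wx":0,"wy":0,"wz":0}
    - {"dx":-5.6,"dy":0,"dz":-2,"wx":0,"wy":0,"wz":0}
    - {"dx":-5,"dy":0,"dz":-6,"wx":0,"wy":0,"wz":0}
    - {"dx":-3.3,"dy":0,"dz":-11,"wx":0,"wy":0,"wz":0}
    - {"dx":-1.5,"dy":0,"dz":-16,"wx":0,"wy":0,"wz":0}
    - {"dx":0.3,"dy":0,"dz":-21,"wx":0,"wy":0,"wz":0}
    - {"dx":2.5,"dy":0,"dz":-27,"wx":0,"wy":0,"wz":0}
    - {"dx":2.5,"dy":0,"dz":-27,"wx":0,"wy":0,"wz":0}
    - {"dx":2.5,"dy":0,"dz":-27,"wx":0,"wy":0,"wz":0}
  grip: 0

```text
time_s: 18.2
tcp_pos: [451.9, 116.2, 288.5]
tool_rot: [-179.9, -19.7, 3.2]
contact_force: [0.1, 0.7, -1.5]
gripper_width: 0.6
gripper_force: 0.0
```

```bash
python3 - <<'E'
from h import *
rel((668,130.8,270),3.2,0)
im=dish(); cv2.imwrite("pics/t3.png",cv2.resize(im[130:310,180:420,::-1],None,fx=3,fy=3))
E
```

```text
t 18.2 tcp [451.9 116.2 288.5] d cm [19.76 -0.24  9.06] w [ -0.1 -19.7   0. ]
dish 247 [array([580.3, 123.8]), np.float64(54.5)] lim [[526.5, 69.5], [627.7, 176.2]]
```

View pics/t3.png

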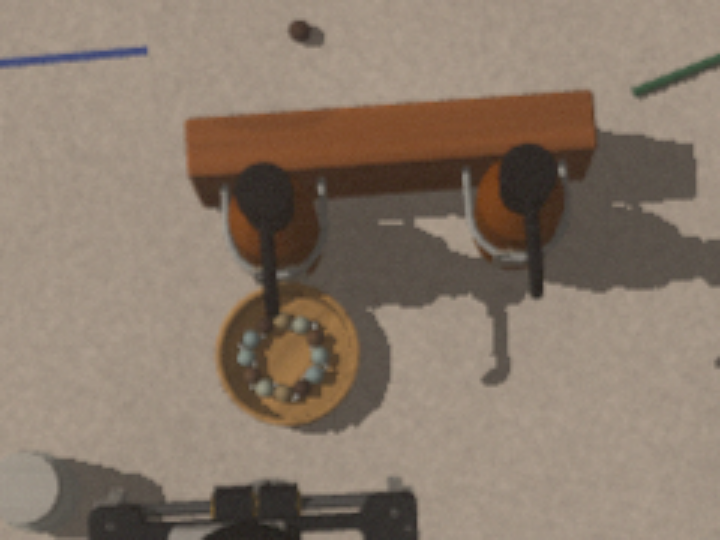

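The dish sits at (580.3,123.8), with the bangle inside. I check the spout tip, seen at top-image pixel (270.5,239), by ray casting while the arm goes over the cap.

```bash
python3 - <<'E'
from h import *
P=camera_params("top"); f=240/np.tan(np.radians(P["fovy"]/2)); M=np.array(P["world_from_camera"])
for u,v,z in((270.5,239,167),(268,194,190),(358.8,228.5,167),(356,189,190)):
    r=M[:3,:3]@[(u-P["cx"])/f,-(v-P["cy"])/f,-1]; print((M[:3,3]+r*(z-M[2,3])/r[2]).round(1))
E
```

```text
[577.3 124.  167. ]
[665.8 129.2 190. ]
[600.7 -56.4 167. ]
[677.9 -49.2 190. ]
```

Request:
servo_tool:
  steps:
    - {"dx":3.5,"dy":0,"dz":1.3,"wx":0,"wy":-4,"wz":0}
    - {"dx":7,"dy":0,"dz":2.6,"wx":0,"wy":-8,"wz":0}
    - {"dx":10.5,"dy":-0.1,"dz":4,"wx":0,"wy":-12,"wz":0}
    - {"dx":14,"dy":-0.15,"dz":5.5,"wx":0,"wy":-16,"wz":0}
    - {"dx":17,"dy":-0.2,"dz":7.5,"wx":-0.1,"wy":-19.7,"wz":0}
    - {"dx":19.76,"dy":-0.24,"dz":9.06,"wx":-0.1,"wy":-19.7,"wz":0}
    - {"dx":19.76,"dy":-0.24,"dz":9.06,"wx":-0.1,"wy":-19.7,"wz":0}
    - {"dx":19.76,"dy":-0.24,"dz":9.06,"wx":-0.1,"wy":-19.7,"wz":0}

```text
time_s: 19.25
tcp_pos: [667.8, 130.8, 269.7]
tool_rot: [180.0, 0.0, 3.2]
contact_force: [-0.4, -0.1, 1.2]
gripper_width: 0.5
gripper_force: 0.0
```

Request:
servo_tool:
  steps:
    - {"dx":0,"dy":0,"dz":2,"wx":0,"wy":0,"wz":0}
    - {"dx":0,"dy":0,"dz":4,"wx":0,"wy":0,"wz":0}
    - {"dx":0,"dy":0,"dz":5.5,"wx":0,"wy":0,"wz":0}
    - {"dx":0,"dy":0,"dz":6,"wx":0,"wy":0,"wz":0}
    - {"dx":0,"dy":0,"dz":6.4,"wx":0,"wy":0,"wz":0}
    - {"dx":0,"dy":0,"dz":6.8,"wx":0,"wy":0,"wz":0}
    - {"dx":0,"dy":0,"dz":7.1,"wx":0,"wy":0,"wz":0}
    - {"dx":0,"dy":0,"dz":7.3,"wx":0,"wy":0,"wz":0}
    - {"dx":0,"dy":0,"dz":7.4,"wx":0,"wy":0,"wz":0}
    - {"dx":0,"dy":0,"dz":7.4,"wx":0,"wy":0,"wz":0}

```text
time_s: 20.5
tcp_pos: [668.5, 130.9, 198.3]
tool_rot: [180.0, -0.1, 3.2]
contact_force: [-5.8, -0.9, 9.6]
gripper_width: 0.8
gripper_force: 4.6
```

Request:
servo_tool:
  steps:
    - {"dx":0,"dy":0,"dz":0.1,"wx":0,"wy":0,"wz":0}
    - {"dx":0,"dy":0,"dz":0.1,"wx":0,"wy":0,"wz":0}

```text
time_s: 20.75
tcp_pos: [668.5, 130.9, 197.4]
tool_rot: [180.0, -0.1, 3.2]
contact_force: [-6.5, -0.4, 9.5]
gripper_width: 0.6
gripper_force: 4.9
```

Request:
servo_tool:
  steps:
    - {"dx":0,"dy":0,"dz":0.1,"wx":0,"wy":0,"wz":0}
    - {"dx":0,"dy":0,"dz":0.1,"wx":0,"wy":0,"wz":0}

```text
time_s: 21.0
tcp_pos: [668.5, 130.9, 196.5]
tool_rot: [180.0, -0.2, 3.2]
contact_force: [-5.3, -0.4, 10.2]
gripper_width: 0.3
gripper_force: 5.1
```

Request:
servo_tool:
  steps:
    - {"dx":0,"dy":0,"dz":0.15,"wx":0,"wy":0,"wz":0}
    - {"dx":0,"dy":0,"dz":0.2,"wx":0,"wy":0,"wz":0}
    - {"dx":0,"dy":0,"dz":0.2,"wx":0,"wy":0,"wz":0}

```text
time_s: 21.38
tcp_pos: [668.5, 130.9, 195.1]
tool_rot: [180.0, -0.2, 3.2]
contact_force: [-7.0, -0.6, 12.6]
gripper_width: 0.5
gripper_force: 6.6
```

Request:
servo_tool:
  steps:
    - {"dx":0,"dy":0,"dz":0.1,"wx":0,"wy":0,"wz":0}
    - {"dx":0,"dy":0,"dz":0.1,"wx":0,"wy":0,"wz":0}
    - {"dx":0,"dy":0,"dz":0.1,"wx":0,"wy":0,"wz":0}

```text
time_s: 21.75
tcp_pos: [668.6, 130.9, 194.9]
tool_rot: [180.0, -0.2, 3.2]
contact_force: [-10.8, -0.6, 17.7]
gripper_width: 0.6
gripper_force: 9.4
```

The cap bottomed out: motion stopped at 14 mm and the force jumped to 17.7 N. I release it slowly and withdraw.

Request:
servo_tool:
  steps:
    - {"dx":0,"dy":0,"dz":-0.3,"wx":0,"wy":0,"wz":0}
    - {"dx":0,"dy":0,"dz":-0.9,"wx":0,"wy":0,"wz":0}
    - {"dx":0,"dy":0,"dz":-1.8,"wx":0,"wy":0,"wz":0}
    - {"dx":0,"dy":0,"dz":-4,"wx":0,"wy":0,"wz":0}
    - {"dx":0,"dy":0,"dz":-8,"wx":0,"wy":0,"wz":0}
    - {"dx":-4,"dy":0,"dz":-10,"wx":0,"wy":0,"wz":0}
    - {"dx":-9,"dy":0,"dz":-10,"wx":0,"wy":0,"wz":0}
    - {"dx":-14,"dy":0,"dz":-10,"wx":0,"wy":0,"wz":0}
    - {"dx":-19,"dy":0,"dz":-10,"wx":0,"wy":0,"wz":0}
    - {"dx":-22,"dy":0,"dz":-10,"wx":0,"wy":0,"wz":0}

```text
time_s: 23.0
tcp_pos: [447.0, 118.5, 292.1]
tool_rot: [180.0, -0.2, 3.2]
contact_force: [1.1, 1.0, 0.7]
gripper_width: 0.5
gripper_force: 0.0
```

Request:
servo_tool:
  steps:
    - {"dx":0,"dy":0,"dz":0,"wx":0,"wy":0,"wz":0}
    - {"dx":0,"dy":0,"dz":0,"wx":0,"wy":0,"wz":0}
    - {"dx":0,"dy":0,"dz":0,"wx":0,"wy":0,"wz":0}
    - {"dx":0,"dy":0,"dz":0,"wx":0,"wy":0,"wz":0}

```text
time_s: 23.5
tcp_pos: [449.1, 118.6, 291.2]
tool_rot: [180.0, -0.0, 3.2]
contact_force: [-0.4, -0.2, -0.3]
gripper_width: 0.6
gripper_force: 0.0
```

```bash
python3 - <<'E'
from h import *
im=dish(); cv2.imwrite("pics/t4.png",im[...,::-1])
E
```

```text
dish 182 [array([580.9, 123.3]), np.float64(54.8)] lim [[549.5, 69.4], [627.0, 176.1]]
```

View pics/t4.png

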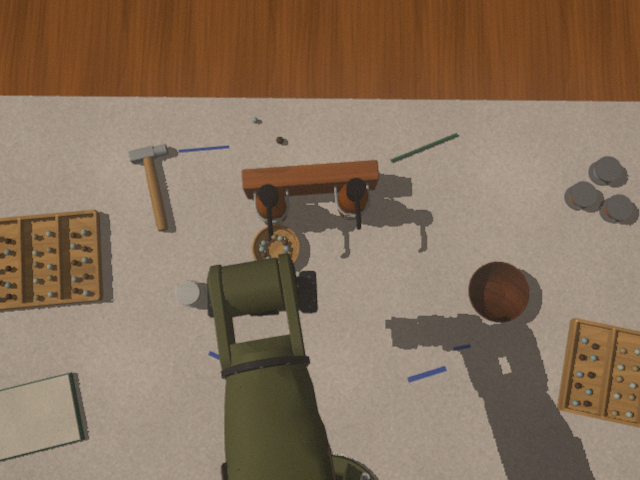

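The dish is under the left spout at pixel (276,248) with the bangle in it, the cap is back up, and the jar, bowl and hammer are unmoved. I hand in the job.

```bash
python3 -c "
from plant import finish_job
print(finish_job())"
```

```text
the job is handed in; nothing more can be done
None
```

The job is handed in: the left bottle was the unlocked one (its cap gave 3 mm at about 5 N; I did not press the right one), the dish with the bangle was slid under its spout, and its cap was pressed fully down and came back up.

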